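# Refit the tapered plug of a coolant tap

## Task

Take the brass plug with the red handle out of the wooden stand and put it into the tap held on the bench. Press it gently and turn it to and fro at the same time until its taper wedges firmly in the sleeve and holds there by itself, never leaning on it so hard (over about 22 N) that the spring washer underneath is ruined. Leave the handle square across the pipe (tap closed), let go, and leave the other things on the bench where they are.

Things in the scene. Friction and masses are not known exactly. Their poses are not given: they have to be found in the camera images.
- plug: Loose brass plug, red bar handle, 160 g. Origin: centre of its small lower end, z up its axis. Heights from there: cone 0-44 mm, radius 5 at the tip to 13.8 mm; collar radius 17 mm, 44-48 mm; handle 48-84 mm, a bar 50 mm long along plug x, 12 mm thick along plug y, pinched across its thickness. Starts upright in the stand, collar resting on it.
- tap: Fixed brass tap in a steel fixture (plate 100 x 150 mm). Origin: centre of the underside, z up. A level pipe runs through it along tap y, 188 mm long, radius up to 17 mm, axis 56 mm up. Upright barrel in the middle: radius 27 mm, open top 90 mm up. Closed: the handle (plug x) lies along tap x, square across the pipe, either way round.
- tap_mouth (a point): Centre of the barrel's open top. Bore radius 15 mm; in it a white sleeve of four springy tapered segments (16 N per mm sideways), at an unseen height that varies by 3 mm either way. The plug first touches it with its tip about 22 mm (19-25) below the mouth and ends firm some 7 to 9 mm deeper; the collar does not reach the barrel. Friction about 0.6.
- stand: Fixed wooden block 80 x 80 x 50 mm with a hole of 29 mm right through its middle, holding the plug. Origin: centre of the underside.
- bearing: Loose steel bearing ring lying flat, 52 mm across, 15 mm thick; leave alone. Origin: centre of its underside.
- oil: Loose green oil bottle, 48 mm across, 120 mm tall; leave alone. Origin: centre of its underside.
- wrench: Loose open-ended wrench lying flat, long and thin; leave alone.
- washer (a joint): Unseen spring washer under the sleeve: its travel down in m, 1 mm per 10 N of downward press; over 2.2 mm (22 N) ruins it. Pushed straight down the plug sticks by friction before it is firm (about 5 N per mm). While being turned it sinks in more easily: 14 to 16 N of press kept up while turning about 1 rad to and fro four times or so makes it firm.
Things that resemble listed ones, but are neither listed nor needed, are in the scene too. Of the things that look like the plug, the largest one is meant.

How it is judged:
On the way:
1. the plug stands in the tap's bore, its tip at least 15 mm below the mouth (horizontal distance between plug and tap_mouth below 0.008 m and z of plug in the frame of tap_mouth below -0.015 m), for 0.1 s.
At the end, for the whole second after the job is handed in: The plug stands released and at rest in the tap, upright within 5 degrees, tip within 6 mm of the bore's axis and over 21 mm below the mouth, squeezed by the sleeve with over 32 N in all, handle square across the pipe within 11 degrees (contact force between plug and tap above 32 N and angle between the x axis of plug and the x axis of tap, either way round below 0.192 rad and angle between plug's own z axis and vertical below 0.09 rad and z of plug in the frame of tap_mouth below -0.021 m and horizontal distance between plug and tap_mouth below 0.006 m and linear speed of plug below 0.01 m/s); the robot touches nothing.
It fails at once if the plug is pressed down with more than 22 N (spring washer travel over 2.2 mm) (value of joint washer above 0.0022 m).
It fails at once if the bearing is shifted by more than 20 mm (distance of bearing from where it was at the start of the episode above 0.02 m).
It fails at once if the oil bottle is shifted by more than 20 mm (distance of oil from where it was at the start of the episode above 0.02 m).
It fails at once if the wrench is shifted by more than 20 mm (distance of wrench from where it was at the start of the episode above 0.02 m).
It also fails if it takes over 61 s, if anything falls off the work surface, if the arm or the gripper's body presses on something with over 40 N, if the wrist force passes 120 N, or if a joint passes its speed limit or range.

## Robot

A 6-joint arm with a two-finger parallel gripper is mounted at the origin on the work surface. World frame = base frame: x ahead of the robot, y to its left, z up, the work surface at z = 0. Lengths are in m, angles in rad, forces in N, time in s.
With the tool pointing down it reaches from about 0.4 to 0.925 m from the base axis. Payload 12.5 kg.
Tool frame: the origin (TCP) lies at the very end of the fingers, on their centre line; the grasp point (between the pads) lies 19 mm behind it; z points along the fingers, y is the line along which they close (so a half turn about z gives the same grasp; the last joint's range is limited). The gripper opens to 95 mm and grips with 3 to 60 N. Pads are 20 mm wide; open, the fingers measure 119 mm over their backs; the gripper's body (75 mm by 180 mm) begins 59 mm behind the grasp point.
Start: joints at [-1.326, 0.491, 1.559, -0, 1.092, -0.106], TCP at [0.215, -0.587, 0.215] pointing down, gripper open.
Joint ranges: [-3.1, 3.1], [-0.84, 2.19], [0.05, 2.79], [-1.13, 4.28], [0.06, 2.93], [-2.69, 2.69]. Speed limits (rad/s): [2.22, 2.22, 2.79, 3.14, 3.14, 3.14].

## Interface

Orientations are given as a unit quaternion [x, y, z, w].
In Python, from workcell import manip gives the robot as it stands.
- The arm moves only by the tool servo_tool, never from a script. Its argument "plan" is a list of rows, each an object of numbers: "dx", "dy", "dz": the shift along the tool's x, y, z in mm; "wx", "wy", "wz": the turn, a rotation vector about the tool's x, y, z in rad; "fingers": the closure, from 0 (fully open) to 1 (shut). In form: [{"dx": .., "dy": .., "dz": .., "wx": .., "wy": .., "wz": .., "fingers": ..}, ...]. A call has 1 to 8 rows; each row shifts and turns the commanded pose from where the row before left it, along the tool's axes as they then stand; what a row does not reach is not made up. A row lasts 1/10 s, in which the tool goes at most 50 mm and 8.59 degrees, less where a joint would pass 70% of its speed; a pose out of reach is approached as far as the arm can. A call with a gripper value outside its range is refused whole. The fingers move at their own pace and stop on an object; "grip_force" is the grip in N (left out, the last holds). Time passes only in rows, so rows that do not move let the fingers close. It gives the time, the measured TCP pose, the force, the opening and the grip force at its end, in the units of the state.
- manip.read_state(): the state, without advancing time (a new reading comes with each control period).
- manip.camera(name): name is "scene" or "top"; returns (picture, depth): 420x560x3 uint8, red, green, blue; 420x560 float32, m along the optical axis (not along the pixel's ray), 0 where there is no reading.
- manip.camera_model(name): a dict with "K" (3x3 intrinsics, pixels), "R" (3x3) and "t" (3): a world point X has camera coordinates R X + t. Camera axes: x right, y down, z forward; pixel columns grow to the right and rows downward; lengths in m; the calibration is good to about 2 mm. A picture is of the moment at which its call begins. camera_model takes no time and is no camera call.
- manip.close_job(): hands the job in; it is judged then, once.
The state is a dict: "t": time; "joint_positions": joint angles; "qd": joint speeds; "joint_efforts": joint torques, N m; "eef_pos": TCP position; "ee_rot": TCP orientation; "wrist_force": force on the tool from outside, world axes, zero at the start; "moment": the same for the moment, N m; "opening": finger opening in m; "grasp_force": force on a finger pad.
Only numpy, scipy, OpenCV 4.12 (cv2) and the standard library are available. Lean on these libraries where they do the work, as an engineer would, in place of code of your own. Each camera call takes 0.05 s, during which the arm holds its last target. There are 200 camera calls.

## Working session

There is one attempt and no reset: what is moved stays moved. The work goes in short steps, Python scripts to look and compute and a tool call to move; the robot and the scene stay as the last step left them, time stands still between calls to the robot, and variables do not carry over. Pictures are saved under pics/ and viewed, at most 10 in all, crops included, and the job is handed in when it is done.

Besides the shell and the picture viewer there is one more tool, called after "Emit:" in YAML: its name, and indented under it one key for each argument. servo_tool: Moves the arm, as the interface text tells. Its arguments: {"type":"object","properties":{"plan":{"type":"array"},"grip_force":{"type":"number"}},"required":["plan"]}

```bash
mkdir -p pics; python3 - <<'E'
from workcell import manip
import numpy as np, cv2
for n in ("scene","top"):
    p,d=manip.camera(n); m=manip.camera_model(n)
    np.savez(f"{n}0.npz",p=p,d=d,**m); cv2.imwrite(f"pics/{n}0.png",p[:,:,::-1])
    print(n,m["K"].round(1).tolist(),(-m["R"].T@m["t"]).round(3),m["R"].round(3).tolist())
print(manip.read_state())
E
```

```text
scene [[382.7, 0.0, 273.8], [0.0, 382.7, 214.4], [0.0, 0.0, 1.0]] [1.015 0.699 0.636] [[-0.822, 0.569, -0.008], [0.334, 0.472, -0.816], [-0.46, -0.673, -0.578]]
top [[406.9, 0.0, 281.7], [0.0, 406.9, 207.6], [0.0, 0.0, 1.0]] [0.445 0.078 0.814] [[-0.002, -1.0, -0.02], [-0.981, 0.006, -0.196], [0.196, 0.02, -0.98]]
{'t': 0.1, 'joint_positions': array([-1.32555935e+00,  4.91496947e-01,  1.55939992e+00,  4.70753444e-06,
        1.09170787e+00, -1.05609244e-01]), 'qd': array([-0.00021491, -0.00053825, -0.00195151, -0.000629  , -0.00028499,
        0.00117709]), 'joint_efforts': array([ 3.33039141e-03, -6.13623691e+01, -2.58605361e+01,  6.94497395e-02,
        4.70244011e-02, -5.37467065e-05]), 'eef_pos': array([ 0.21477054, -0.5867031 ,  0.21411771]), 'ee_rot': array([ 9.84652847e-01,  1.74523679e-01, -3.32167222e-05, -5.04952066e-04]), 'wrist_force': array([-0.18058624,  0.09638625, -0.63082099]), 'moment': array([ 0.00338502, -0.02255942, -0.00689509]), 'grasp_force': 0.0, 'opening': 0.09495605611705767}
```

View pics/top0.png

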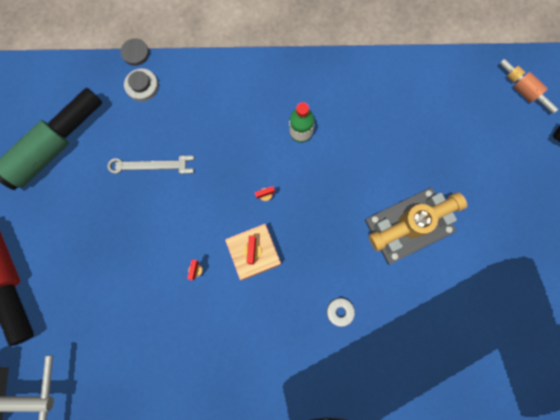

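View pics/scene0.png

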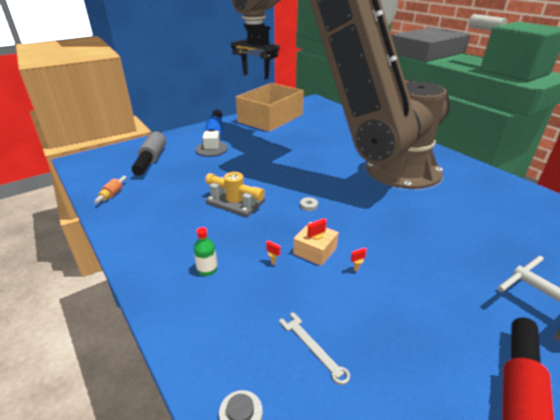

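The top view shows the stand with the plug's red handle at about (252,249) and the tap barrel at (422,218). The bearing is at (341,312), the oil bottle at (302,122) and the wrench at (150,165). The two smaller red-handled plugs at (265,193) and (195,269) are decoys. Next I'll measure these positions.

```bash
cat > h.py <<'E'
import numpy as np, cv2
def cloud(f):
    z=np.load(f); d=z["d"]; p=z["p"]
    v,u=np.mgrid[:d.shape[0],:d.shape[1]]
    c=np.stack([(u-z["K"][0,2])/z["K"][0,0]*d,(v-z["K"][1,2])/z["K"][1,1]*d,d],-1)
    return p,(c-z["t"])@z["R"],d>0
def rect(P):
    (c,s,a)=cv2.minAreaRect((P[:,:2]*1000).astype(np.float32)); b=cv2.boxPoints((c,s,a))
    e=max([b[1]-b[0],b[2]-b[1]],key=np.linalg.norm); return np.round(c,1),np.round(s,1),round(float(np.degrees(np.arctan2(e[1],e[0]))%180),1)
E
cat > m.py <<'E'
from h import *
import sys
for n in sys.argv[1:]:
    p,X,ok=cloud(n); hsv=cv2.cvtColor(p,cv2.COLOR_RGB2HSV); H,S,V=cv2.split(hsv)
    near=lambda c,r:ok&(np.hypot(X[...,0]-c[0],X[...,1]-c[1])<r)
    red=((H<8)|(H>172))&(S>150)&ok&(X[...,2]>.01)&(X[...,2]<.12)&(abs(X[...,1]-.05)<.4)
    k,L,st,_=cv2.connectedComponentsWithStats(red.astype(np.uint8))
    for i in range(1,k):
        if st[i,4]>20:
            Q=X[L==i]; print(n,"red",st[i].tolist(),rect(Q),"z",np.percentile(Q[:,2],[2,50,98]).round(4))
            T=Q[Q[:,2]>np.percentile(Q[:,2],98)-.006]; print("   top",len(T),rect(T),T.mean(0).round(4))
    org=(H>10)&(H<28)&(S>140)&ok&(X[...,1]<-.05)&(X[...,1]>-.45)&(X[...,0]>.3)&(X[...,0]<.65)
    B=X[org]; 
    if len(B):
        print(n,"brass",len(B),rect(B[B[:,2]>.03]),"zmax",B[:,2].max().round(4))
        T=B[B[:,2]>.082]; print("  mouth ring",len(T),cv2.minEnclosingCircle((T[:,:2]*1000).astype(np.float32)),T.mean(0).round(4))
        Pp=B[(B[:,2]>.055)&(B[:,2]<.08)]; c=Pp.mean(0); w,v=np.linalg.eigh(np.cov(Pp[:,:2].T)); print("  pipe ang",np.degrees(np.arctan2(v[1,1],v[0,1]))%180,c.round(4))
    wood=ok&(abs(X[...,2]-.05)<.004)&(H>8)&(H<25)&(X[...,1]>-.05)
    if wood.sum()>20: print(n,"wood top",wood.sum(),rect(X[wood]),X[wood].mean(0).round(4))
E
python3 m.py top0.npz scene0.npz
```

```text
top0.npz red [297, 106, 12, 11, 57] (array([765.6,  54.9]), array([19.3, 15.5]), 65.6) z [0.1097 0.1181 0.12  ]
   top 42 (array([765.9,  54.4]), array([18.7, 15.3]), 74.2) [0.7649 0.0552 0.1185]
top0.npz red [256, 187, 18, 11, 109] (array([627.7, 126.3]), array([ 8.1, 34.9]), 108.3) z [0.0439 0.0608 0.0645]
   top 78 (array([627.8, 126.4]), array([ 7.7, 35. ]), 109.4) [0.6277 0.1261 0.0617]
top0.npz red [247, 236, 9, 28, 198] (array([514.3, 148.6]), array([10.8, 48.4]), 176.5) z [0.0679 0.0902 0.0927]
   top 168 (array([514.3, 148.6]), array([10.8, 48.4]), 176.5) [0.5146 0.1485 0.0904]
top0.npz red [188, 260, 10, 20, 118] (array([480.5, 259.2]), array([ 8.2, 35.1]), 169.0) z [0.045  0.0609 0.0642]
   top 86 (array([480.5, 259.3]), array([ 8. , 35.1]), 169.0) [0.4807 0.259  0.0617]
top0.npz brass 1313 (array([ 568.4, -157.7]), array([ 49.8, 184.6]), 115.9) zmax 0.0936
  mouth ring 399 ((568.6742553710938, -159.2977752685547), 27.01377296447754) [ 0.5684 -0.158   0.0898]
  pipe ang 115.40122062451633 [ 0.5661 -0.1547  0.0685]
top0.npz wood top 1491 (array([576.6, 321. ]), array([513.9
[... 488 characters left out ...]
., 127.]), array([ 9.1, 37.3]), 107.1) z [0.0392 0.0529 0.0628]
   top 46 (array([629.2, 127.2]), array([ 8.7, 37.2]), 108.7) [0.6287 0.1291 0.0605]
scene0.npz red [352, 249, 14, 12, 119] (array([481.8, 260.8]), array([ 9.4, 34.5]), 164.7) z [0.0392 0.0541 0.0628]
   top 47 (array([481.6, 260.2]), array([ 8.7, 34.5]), 167.6) [0.4817 0.2612 0.0602]
scene0.npz brass 669 (array([ 568.6, -156.2]), array([ 52.7, 184.3]), 107.5) zmax 0.0923
  mouth ring 100 ((568.8968505859375, -159.86080932617188), 27.782604217529297) [ 0.5727 -0.1538  0.0885]
  pipe ang 115.98562017259806 [ 0.5732 -0.144   0.0661]
scene0.npz wood top 655 (array([298.8, 145.8]), array([740.5, 687.1]), 33.1) [0.4559 0.1513 0.0499]
```

Emit:
servo_tool:
  plan:
    - {"wz": 0.14}
    - {"wz": 0.14}
    - {"wz": 0.14}
    - {"dx": 34, "dy": -32}
    - {"dx": 34, "dy": -32}
    - {"dx": 34, "dy": -32}
    - {"dx": 34, "dy": -32}
    - {"dx": 34, "dy": -32}

```text
validation failed for argument at $.pl...
```

Emit:
servo_tool:
  plan:
    - {"dx": 34, "dy": -32}
    - {"dx": 34, "dy": -32}
    - {"dx": 34, "dy": -32}
    - {"dy": -45}
    - {"dy": -45}
    - {"dy": -45}
    - {"dy": -45}
    - {"dy": -45}

```text
validation failed for argument at $.pl...
```

```bash
cat > s.py <<'E'
from workcell import manip
import numpy as np, sys
from scipy.spatial.transform import Rotation as R
s=manip.read_state(); r=R.from_quat(s["ee_rot"]); M=r.as_matrix()
print("t",s["t"],"tcp",s["eef_pos"].round(4),"yaw",np.degrees(np.arctan2(M[1,0],M[0,0])).round(2),"z",M[:,2].round(4),"F",s["wrist_force"].round(2),"M",s["moment"].round(3),"open",round(s["opening"],4),"grasp",round(s["grasp_force"],1),"q6",s["joint_positions"][5].round(2))
if len(sys.argv)>3: print("tool delta mm",(M.T@(np.array(sys.argv[1:4],float)-s["eef_pos"])*1000).round(1))
E
python3 s.py .515 .149 .15
```

```text
t 0.1 tcp [ 0.2148 -0.5867  0.2141] yaw 20.1 z [-2.e-04  1.e-03 -1.e+00] F [-0.18  0.1  -0.63] M [ 0.003 -0.023 -0.007] open 0.095 grasp 0.0 q6 -0.11
tool delta mm [ 534.8 -587.6   64.8]
```

Each row probably needs all seven fields, so I'll resend with them filled in.

Emit:
servo_tool:
  plan:
    - {"dx": 0, "dy": 0, "dz": 0, "wx": 0, "wy": 0, "wz": 0.14, "fingers": 0}
    - {"dx": 0, "dy": 0, "dz": 0, "wx": 0, "wy": 0, "wz": 0.14, "fingers": 0}
    - {"dx": 0, "dy": 0, "dz": 0, "wx": 0, "wy": 0, "wz": 0.14, "fingers": 0}
    - {"dx": 34, "dy": -32, "dz": 0, "wx": 0, "wy": 0, "wz": 0, "fingers": 0}
    - {"dx": 34, "dy": -32, "dz": 0, "wx": 0, "wy": 0, "wz": 0, "fingers": 0}
    - {"dx": 34, "dy": -32, "dz": 0, "wx": 0, "wy": 0, "wz": 0, "fingers": 0}
    - {"dx": 34, "dy": -32, "dz": 0, "wx": 0, "wy": 0, "wz": 0, "fingers": 0}
    - {"dx": 34, "dy": -32, "dz": 0, "wx": 0, "wy": 0, "wz": 0, "fingers": 0}

```text
t: 0.9
eef_pos: [0.3966, -0.4376, 0.2144]
ee_rot: [0.999, -0.035, -0.0, -0.0]
wrist_force: [-0.4, -0.1, -0.2]
opening: 0.0951
grasp_force: 0.0
```

Emit:
servo_tool:
  plan:
    - {"dx": 25, "dy": -40, "dz": 0, "wx": 0, "wy": 0, "wz": 0, "fingers": 0}
    - {"dx": 25, "dy": -40, "dz": 0, "wx": 0, "wy": 0, "wz": 0, "fingers": 0}
    - {"dx": 15, "dy": -40, "dz": 0, "wx": 0, "wy": 0, "wz": 0, "fingers": 0}
    - {"dx": 10, "dy": -40, "dz": 0, "wx": 0, "wy": 0, "wz": 0, "fingers": 0}
    - {"dx": 0, "dy": -40, "dz": 0, "wx": 0, "wy": 0, "wz": 0, "fingers": 0}
    - {"dx": 0, "dy": -40, "dz": 0, "wx": 0, "wy": 0, "wz": 0, "fingers": 0}
    - {"dx": 0, "dy": -40, "dz": 0, "wx": 0, "wy": 0, "wz": 0, "fingers": 0}
    - {"dx": 0, "dy": -40, "dz": 0, "wx": 0, "wy": 0, "wz": 0, "fingers": 0}

```text
t: 1.7
eef_pos: [0.4922, -0.1234, 0.2145]
ee_rot: [0.999, -0.035, -0.0, -0.0]
wrist_force: [1.3, 0.5, 0.1]
opening: 0.095
grasp_force: 0.0
```

Emit:
servo_tool:
  plan:
    - {"dx": 0, "dy": -40, "dz": 0, "wx": 0, "wy": 0, "wz": 0, "fingers": 0.3}
    - {"dx": 0, "dy": -40, "dz": 0, "wx": 0, "wy": 0, "wz": 0, "fingers": 0.3}
    - {"dx": 0, "dy": -40, "dz": 0, "wx": 0, "wy": 0, "wz": 0, "fingers": 0.3}
    - {"dx": 0, "dy": -40, "dz": 0, "wx": 0, "wy": 0, "wz": 0, "fingers": 0.3}
    - {"dx": 0, "dy": -40, "dz": 0, "wx": 0, "wy": 0, "wz": 0, "fingers": 0.3}
    - {"dx": 0, "dy": -40, "dz": 0, "wx": 0, "wy": 0, "wz": 0, "fingers": 0.3}
    - {"dx": 0, "dy": 0, "dz": 20, "wx": 0, "wy": 0, "wz": 0, "fingers": 0.3}
    - {"dx": 0, "dy": 0, "dz": 20, "wx": 0, "wy": 0, "wz": 0, "fingers": 0.3}

```text
t: 2.5
eef_pos: [0.5089, 0.1157, 0.1742]
ee_rot: [0.999, -0.033, 0.0, 0.0]
wrist_force: [-0.4, -0.4, 1.1]
opening: 0.0667
grasp_force: 0.0
```

```bash
python3 s.py .515 .149 .059
```

```text
t 2.5 tcp [0.5089 0.1157 0.1742] yaw -3.82 z [ 9.e-04 -0.e+00 -1.e+00] F [-0.45 -0.37  1.05] M [-0.016 -0.001  0.015] open 0.0667 grasp 0.0 q6 1.73
tool delta mm [  3.7 -33.6 115.2]
```

Emit:
servo_tool:
  plan:
    - {"dx": 4, "dy": -34, "dz": 0, "wx": 0, "wy": 0, "wz": 0, "fingers": 0.3}
    - {"dx": 0, "dy": 0, "dz": 25, "wx": 0, "wy": 0, "wz": 0, "fingers": 0.3}
    - {"dx": 0, "dy": 0, "dz": 25, "wx": 0, "wy": 0, "wz": 0, "fingers": 0.3}
    - {"dx": 0, "dy": 0, "dz": 25, "wx": 0, "wy": 0, "wz": 0, "fingers": 0.3}
    - {"dx": 0, "dy": 0, "dz": 20, "wx": 0, "wy": 0, "wz": 0, "fingers": 0.3}
    - {"dx": 0, "dy": 0, "dz": 12, "wx": 0, "wy": 0, "wz": 0, "fingers": 0.3}
    - {"dx": 0, "dy": 0, "dz": 8, "wx": 0, "wy": 0, "wz": 0, "fingers": 0.3}
    - {"dx": 0, "dy": 0, "dz": 0, "wx": 0, "wy": 0, "wz": 0, "fingers": 0.3}

```text
t: 3.3
eef_pos: [0.5152, 0.148, 0.059]
ee_rot: [0.999, -0.035, -0.001, 0.0]
wrist_force: [-0.6, -0.1, 0.5]
opening: 0.0666
grasp_force: 0.0
```

```bash
python3 s.py .515 .149 .059
```

```text
t 3.3 tcp [0.5152 0.148  0.059 ] yaw -3.97 z [-1.1e-03 -3.0e-04 -1.0e+00] F [-0.59 -0.15  0.49] M [ 0.021 -0.033  0.022] open 0.0666 grasp 0.0 q6 1.8
tool delta mm [-0.2 -1.   0. ]
```

Emit:
servo_tool:
  plan:
    - {"dx": 0, "dy": 0, "dz": 0, "wx": 0, "wy": 0, "wz": 0, "fingers": 0.6}
    - {"dx": 0, "dy": 0, "dz": 0, "wx": 0, "wy": 0, "wz": 0, "fingers": 0.8}
    - {"dx": 0, "dy": 0, "dz": 0, "wx": 0, "wy": 0, "wz": 0, "fingers": 1}
    - {"dx": 0, "dy": 0, "dz": 0, "wx": 0, "wy": 0, "wz": 0, "fingers": 1}
    - {"dx": 0, "dy": 0, "dz": 0, "wx": 0, "wy": 0, "wz": 0, "fingers": 1}
    - {"dx": 0, "dy": 0, "dz": 0, "wx": 0, "wy": 0, "wz": 0, "fingers": 1}
  grip_force: 15

```text
t: 3.9
eef_pos: [0.5154, 0.148, 0.0597]
ee_rot: [0.999, -0.035, 0.0, 0.0]
wrist_force: [0.4, 0.9, -0.6]
opening: 0.0235
grasp_force: 0.0
```

Emit:
servo_tool:
  plan:
    - {"dx": 0, "dy": 0, "dz": 0, "wx": 0, "wy": 0, "wz": 0, "fingers": 1}
    - {"dx": 0, "dy": 0, "dz": 0, "wx": 0, "wy": 0, "wz": 0, "fingers": 1}
  grip_force: 50

```text
t: 4.1
eef_pos: [0.5154, 0.1481, 0.0596]
ee_rot: [0.999, -0.035, 0.0, 0.0]
wrist_force: [-0.1, 0.4, 1.2]
opening: 0.0117
grasp_force: 50.0
```

```bash
python3 s.py .515 .149 .059
```

```text
t 4.1 tcp [0.5154 0.1481 0.0596] yaw -3.96 z [ 1.e-04 -0.e+00 -1.e+00] F [-0.11  0.36  1.24] M [ 0.191 -0.013 -0.03 ] open 0.0117 grasp 50.0 q6 1.8
tool delta mm [-0.4 -0.9  0.6]
```

Emit:
servo_tool:
  plan:
    - {"dx": 0, "dy": 0, "dz": -5, "wx": 0, "wy": 0, "wz": 0, "fingers": 1}
    - {"dx": 0, "dy": 0, "dz": -15, "wx": 0, "wy": 0, "wz": 0, "fingers": 1}
    - {"dx": 0, "dy": 0, "dz": -20, "wx": 0, "wy": 0, "wz": 0, "fingers": 1}
    - {"dx": 0, "dy": 0, "dz": -20, "wx": 0, "wy": 0, "wz": 0, "fingers": 1}
    - {"dx": 0, "dy": 0, "dz": -20, "wx": 0, "wy": 0, "wz": 0, "fingers": 1}
    - {"dx": 0, "dy": 0, "dz": -20, "wx": 0, "wy": 0, "wz": 0, "fingers": 1}
    - {"dx": 0, "dy": 0, "dz": -20, "wx": 0, "wy": 0, "wz": 0, "fingers": 1}
    - {"dx": 0, "dy": 0, "dz": -15, "wx": 0, "wy": 0, "wz": 0, "fingers": 1}

```text
t: 4.9
eef_pos: [0.5153, 0.148, 0.196]
ee_rot: [0.999, -0.035, 0.0, -0.0]
wrist_force: [0.0, -0.2, -1.9]
opening: 0.0119
grasp_force: 50.0
```

Emit:
servo_tool:
  plan:
    - {"dx": 5, "dy": 15, "dz": 0, "wx": 0, "wy": 0, "wz": 0, "fingers": 1}
    - {"dx": 7, "dy": 28, "dz": 0, "wx": 0, "wy": 0, "wz": 0, "fingers": 1}
    - {"dx": 7, "dy": 28, "dz": 0, "wx": 0, "wy": 0, "wz": 0, "fingers": 1}
    - {"dx": 7, "dy": 28, "dz": 0, "wx": 0, "wy": 0, "wz": 0, "fingers": 1}
    - {"dx": 7, "dy": 28, "dz": 0, "wx": 0, "wy": 0, "wz": 0, "fingers": 1}
    - {"dx": 7, "dy": 28, "dz": 0, "wx": 0, "wy": 0, "wz": 0, "fingers": 1}
    - {"dx": 7, "dy": 28, "dz": 0, "wx": 0, "wy": 0, "wz": 0, "fingers": 1}
    - {"dx": 7, "dy": 28, "dz": 0, "wx": 0, "wy": 0, "wz": 0, "fingers": 1}

```text
t: 5.7
eef_pos: [0.5542, -0.0682, 0.1938]
ee_rot: [0.999, -0.035, -0.001, -0.0]
wrist_force: [0.9, 0.4, -2.1]
opening: 0.0115
grasp_force: 50.0
```

Emit:
servo_tool:
  plan:
    - {"dx": 7, "dy": 28, "dz": 0, "wx": 0, "wy": 0, "wz": 0, "fingers": 1}
    - {"dx": 7, "dy": 28, "dz": 0, "wx": 0, "wy": 0, "wz": 0, "fingers": 1}
    - {"dx": 7, "dy": 28, "dz": 0, "wx": 0, "wy": 0, "wz": 0, "fingers": 1}
    - {"dx": 0, "dy": 0, "dz": 0, "wx": 0, "wy": 0, "wz": -0.13, "fingers": 1}
    - {"dx": 0, "dy": 0, "dz": 0, "wx": 0, "wy": 0, "wz": -0.13, "fingers": 1}
    - {"dx": 0, "dy": 0, "dz": 0, "wx": 0, "wy": 0, "wz": -0.13, "fingers": 1}
    - {"dx": 0, "dy": 0, "dz": 0, "wx": 0, "wy": 0, "wz": -0.13, "fingers": 1}
    - {"dx": 0, "dy": 0, "dz": 0, "wx": 0, "wy": 0, "wz": 0, "fingers": 1}

```text
t: 6.5
eef_pos: [0.5692, -0.1522, 0.1938]
ee_rot: [0.975, 0.224, -0.001, -0.0]
wrist_force: [1.0, -0.1, -1.0]
opening: 0.012
grasp_force: 50.0
```

```bash
python3 - <<'E'
from workcell import manip
import numpy as np, cv2
ims=[]
for n in ("scene","top"):
    p,d=manip.camera(n); m=manip.camera_model(n)
    np.savez(f"{n}1.npz",p=p,d=d,**m); ims.append(p)
a=cv2.resize(ims[0][110:260,160:310],(450,450)); b=cv2.resize(ims[1][150:270,350:500],None,fx=2.3,fy=3.75)
cv2.imwrite("pics/c1.png",np.hstack([a,b[:450]])[:,:,::-1])
E
python3 s.py .5685 -.159 .15; python3 m.py top1.npz scene1.npz
```

```text
t 6.6 tcp [ 0.5694 -0.1519  0.1941] yaw 25.6 z [-9.e-04  1.e-04 -1.e+00] F [-0.19 -0.16 -2.1 ] M [-0.01  -0.058  0.034] open 0.0118 grasp 50.0 q6 0.75
tool delta mm [-3.8  6.  44.1]
top1.npz red [297, 108, 12, 9, 48] (array([763.1,  52.5]), array([10.2, 20.7]), 111.2) z [0.1076 0.1175 0.1199]
   top 34 (array([763.1,  52.5]), array([10.2, 20.6]), 111.9) [0.7627 0.0528 0.1182]
top1.npz red [256, 187, 18, 11, 106] (array([627.6, 126.4]), array([ 8. , 34.9]), 109.9) z [0.0449 0.0608 0.064 ]
   top 78 (array([627.6, 126.4]), array([ 8. , 34.9]), 109.9) [0.6276 0.1263 0.0614]
top1.npz red [188, 260, 10, 20, 119] (array([480.4, 259.3]), array([ 8.1, 35.1]), 170.0) z [0.0439 0.061  0.0646]
   top 86 (array([480.5, 259.3]), array([ 8. , 35.1]), 170.0) [0.4801 0.2591 0.0616]
top1.npz brass 382 (array([ 541.8, -110.3]), array([41.4, 77.9]), 118.9) zmax 0.0868
  mouth ring 6 ((556.8009033203125, -137.74929809570312), 9.136373519897461) [ 0.5572 -0.1365  0.0841]
  pipe ang 114.7892723291155 [ 0.5459 -0.1113  0.0676]
top1.npz wood top 1610 (array([613., 126.]), array([107.1, 308.9]), 167.0) [0.51
[... 266 characters left out ...]
8, 128.2]), array([10. , 35.4]), 106.5) z [0.0384 0.0538 0.0626]
   top 46 (array([628.9, 127.9]), array([ 9.9, 35. ]), 106.1) [0.6289 0.1284 0.0604]
scene1.npz red [352, 249, 14, 13, 121] (array([482.3, 261.1]), array([ 9.8, 35.4]), 174.5) z [0.0395 0.0539 0.0623]
   top 51 (array([482.5, 261. ]), array([ 9.8, 35.1]), 174.1) [0.4822 0.2613 0.0599]
scene1.npz brass 805 (array([ 575.9, -152.7]), array([ 57.7, 184.6]), 122.6) zmax 0.3062
  mouth ring 210 ((571.730712890625, -135.99110412597656), 42.58557891845703) [ 0.5758 -0.1442  0.1668]
  pipe ang 117.01849732579784 [ 0.5721 -0.1428  0.0659]
scene1.npz wood top 852 (array([320.9, 159.3]), array([683.5, 685.4]), 123.2) [0.4528 0.1419 0.0498]
```

View pics/c1.png

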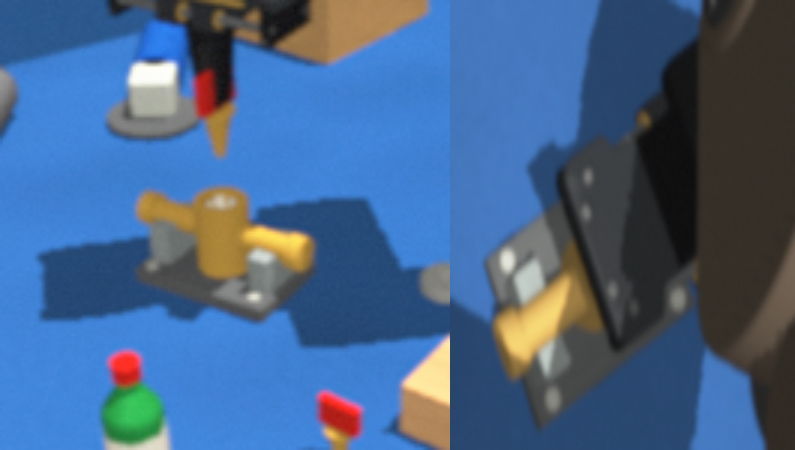

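The scene crop shows the plug hanging upright, with its tip at about (220,155) just above the barrel mouth at (222,200). I'll centre it and lower it.

Emit:
servo_tool:
  plan:
    - {"dx": -4, "dy": 6.5, "dz": 0, "wx": 0, "wy": 0, "wz": 0, "fingers": 1}
    - {"dx": 0, "dy": 0, "dz": 0, "wx": 0, "wy": 0, "wz": 0, "fingers": 1}
    - {"dx": 0, "dy": 0, "dz": 10, "wx": 0, "wy": 0, "wz": 0, "fingers": 1}
    - {"dx": 0, "dy": 0, "dz": 15, "wx": 0, "wy": 0, "wz": 0, "fingers": 1}
    - {"dx": 0, "dy": 0, "dz": 15, "wx": 0, "wy": 0, "wz": 0, "fingers": 1}
    - {"dx": 0, "dy": 0, "dz": 10, "wx": 0, "wy": 0, "wz": 0, "fingers": 1}
    - {"dx": 0, "dy": 0, "dz": 5, "wx": 0, "wy": 0, "wz": 0, "fingers": 1}
    - {"dx": 0, "dy": 0, "dz": 0, "wx": 0, "wy": 0, "wz": 0, "fingers": 1}

```text
t: 7.4
eef_pos: [0.5688, -0.159, 0.1389]
ee_rot: [0.975, 0.223, -0.0, -0.0]
wrist_force: [0.5, -0.4, -1.3]
opening: 0.0119
grasp_force: 50.0
```

```bash
python3 s.py .5687 -.1595 .127
```

```text
t 7.4 tcp [ 0.5688 -0.159   0.1389] yaw 25.82 z [-1.e-03  3.e-04 -1.e+00] F [ 0.47 -0.39 -1.35] M [-0.004 -0.001 -0.011] open 0.0119 grasp 50.0 q6 0.74
tool delta mm [-0.3  0.4 11.9]
```

Emit:
servo_tool:
  plan:
    - {"dx": 0, "dy": 0, "dz": 4, "wx": 0, "wy": 0, "wz": 0, "fingers": 1}
    - {"dx": 0, "dy": 0, "dz": 4, "wx": 0, "wy": 0, "wz": 0, "fingers": 1}
    - {"dx": 0, "dy": 0, "dz": 3, "wx": 0, "wy": 0, "wz": 0, "fingers": 1}
    - {"dx": 0, "dy": 0, "dz": 1, "wx": 0, "wy": 0, "wz": 0, "fingers": 1}
    - {"dx": 0, "dy": 0, "dz": 1, "wx": 0, "wy": 0, "wz": 0, "fingers": 1}
    - {"dx": 0, "dy": 0, "dz": 0, "wx": 0, "wy": 0, "wz": 0, "fingers": 1}

```text
t: 8.0
eef_pos: [0.569, -0.159, 0.1266]
ee_rot: [0.975, 0.223, -0.0, 0.0]
wrist_force: [0.1, 0.1, -1.6]
opening: 0.0118
grasp_force: 50.0
```

Emit:
servo_tool:
  plan:
    - {"dx": 0, "dy": 0, "dz": 1, "wx": 0, "wy": 0, "wz": 0, "fingers": 1}
    - {"dx": 0, "dy": 0, "dz": 1, "wx": 0, "wy": 0, "wz": 0, "fingers": 1}
    - {"dx": 0, "dy": 0, "dz": 0, "wx": 0, "wy": 0, "wz": 0, "fingers": 1}

```text
t: 8.3
eef_pos: [0.5689, -0.159, 0.1245]
ee_rot: [0.975, 0.223, -0.0, 0.0]
wrist_force: [0.6, -0.6, -2.7]
opening: 0.0116
grasp_force: 50.0
```

Emit:
servo_tool:
  plan:
    - {"dx": 0, "dy": 0, "dz": 1, "wx": 0, "wy": 0, "wz": 0, "fingers": 1}
    - {"dx": 0, "dy": 0, "dz": 0, "wx": 0, "wy": 0, "wz": 0, "fingers": 1}

```text
t: 8.5
eef_pos: [0.569, -0.159, 0.1236]
ee_rot: [0.975, 0.223, 0.0, 0.0]
wrist_force: [0.4, -0.3, -1.4]
opening: 0.0117
grasp_force: 50.0
```

Emit:
servo_tool:
  plan:
    - {"dx": 0, "dy": 0, "dz": 1, "wx": 0, "wy": 0, "wz": 0, "fingers": 1}
    - {"dx": 0, "dy": 0, "dz": 0, "wx": 0, "wy": 0, "wz": 0, "fingers": 1}

```text
t: 8.7
eef_pos: [0.5691, -0.159, 0.1226]
ee_rot: [0.975, 0.223, 0.0, 0.0]
wrist_force: [0.8, 0.2, -0.3]
opening: 0.012
grasp_force: 50.0
```

Emit:
servo_tool:
  plan:
    - {"dx": 0, "dy": 0, "dz": 1, "wx": 0, "wy": 0, "wz": 0, "fingers": 1}
    - {"dx": 0, "dy": 0, "dz": 0, "wx": 0, "wy": 0, "wz": 0, "fingers": 1}

```text
t: 8.9
eef_pos: [0.5691, -0.1589, 0.1217]
ee_rot: [0.975, 0.223, 0.0, 0.0]
wrist_force: [0.0, 1.7, 0.4]
opening: 0.0119
grasp_force: 50.0
```

Emit:
servo_tool:
  plan:
    - {"dx": 0, "dy": 0, "dz": 1, "wx": 0, "wy": 0, "wz": 0, "fingers": 1}
    - {"dx": 0, "dy": 0, "dz": 0, "wx": 0, "wy": 0, "wz": 0, "fingers": 1}

```text
t: 9.1
eef_pos: [0.5691, -0.159, 0.1208]
ee_rot: [0.975, 0.223, 0.0, 0.0]
wrist_force: [0.8, 2.9, 2.8]
opening: 0.0117
grasp_force: 50.0
```

Emit:
servo_tool:
  plan:
    - {"dx": 0.2, "dy": -0.4, "dz": 0.5, "wx": 0, "wy": 0, "wz": 0, "fingers": 1}
    - {"dx": 0, "dy": 0, "dz": 0, "wx": 0, "wy": 0, "wz": 0, "fingers": 1}

```text
t: 9.3
eef_pos: [0.5692, -0.1588, 0.1204]
ee_rot: [0.975, 0.224, 0.0, 0.0]
wrist_force: [0.5, 0.8, 3.3]
opening: 0.012
grasp_force: 50.0
```

Emit:
servo_tool:
  plan:
    - {"dx": 0, "dy": 0, "dz": 0.5, "wx": 0, "wy": 0, "wz": 0, "fingers": 1}
    - {"dx": 0, "dy": 0, "dz": 0, "wx": 0, "wy": 0, "wz": 0, "fingers": 1}

```text
t: 9.5
eef_pos: [0.5692, -0.1588, 0.1199]
ee_rot: [0.975, 0.224, 0.0, 0.0]
wrist_force: [-0.1, 1.2, 5.2]
opening: 0.0117
grasp_force: 50.0
```

```bash
python3 s.py
```

```text
t 9.5 tcp [ 0.5692 -0.1588  0.1199] yaw 25.83 z [ 6.e-04 -5.e-04 -1.e+00] F [-0.15  1.24  5.24] M [ 0.154 -0.013  0.003] open 0.0117 grasp 50.0 q6 0.74
```

Emit:
servo_tool:
  plan:
    - {"dx": 0, "dy": -0.1, "dz": 0.3, "wx": 0, "wy": 0, "wz": 0.12, "fingers": 1}
    - {"dx": 0, "dy": 0, "dz": 0.2, "wx": 0, "wy": 0, "wz": 0.12, "fingers": 1}
    - {"dx": 0, "dy": 0, "dz": 0.2, "wx": 0, "wy": 0, "wz": 0.12, "fingers": 1}
    - {"dx": 0, "dy": 0, "dz": 0.2, "wx": 0, "wy": 0, "wz": 0.12, "fingers": 1}
    - {"dx": 0, "dy": 0, "dz": 0.2, "wx": 0, "wy": 0, "wz": -0.12, "fingers": 1}
    - {"dx": 0, "dy": 0, "dz": 0.2, "wx": 0, "wy": 0, "wz": -0.12, "fingers": 1}
    - {"dx": 0, "dy": 0, "dz": 0.2, "wx": 0, "wy": 0, "wz": -0.12, "fingers": 1}
    - {"dx": 0, "dy": 0, "dz": 0.2, "wx": 0, "wy": 0, "wz": -0.12, "fingers": 1}

```text
t: 10.3
eef_pos: [0.5691, -0.1587, 0.1181]
ee_rot: [0.974, 0.226, 0.0, 0.0]
wrist_force: [0.5, 0.7, 4.1]
opening: 0.0117
grasp_force: 50.0
```

```bash
python3 s.py
```

```text
t 10.3 tcp [ 0.5691 -0.1587  0.1181] yaw 26.1 z [ 5.e-04 -4.e-04 -1.e+00] F [0.51 0.71 4.12] M [ 0.19  -0.016 -0.024] open 0.0117 grasp 50.0 q6 0.73
```

Emit:
servo_tool:
  plan:
    - {"dx": 0, "dy": 0, "dz": 0.3, "wx": 0, "wy": 0, "wz": -0.12, "fingers": 1}
    - {"dx": 0, "dy": 0, "dz": 0.3, "wx": 0, "wy": 0, "wz": -0.12, "fingers": 1}
    - {"dx": 0, "dy": 0, "dz": 0.3, "wx": 0, "wy": 0, "wz": -0.12, "fingers": 1}
    - {"dx": 0, "dy": 0, "dz": 0.3, "wx": 0, "wy": 0, "wz": -0.12, "fingers": 1}
    - {"dx": 0, "dy": 0, "dz": 0.3, "wx": 0, "wy": 0, "wz": 0.12, "fingers": 1}
    - {"dx": 0, "dy": 0, "dz": 0.3, "wx": 0, "wy": 0, "wz": 0.12, "fingers": 1}
    - {"dx": 0, "dy": 0, "dz": 0.3, "wx": 0, "wy": 0, "wz": 0.12, "fingers": 1}
    - {"dx": 0, "dy": 0, "dz": 0.3, "wx": 0, "wy": 0, "wz": 0.12, "fingers": 1}

```text
t: 11.1
eef_pos: [0.5693, -0.1587, 0.1162]
ee_rot: [0.975, 0.221, 0.0, 0.0]
wrist_force: [-1.2, 1.5, 9.3]
opening: 0.0118
grasp_force: 50.0
```

```bash
python3 s.py
```

```text
t 11.1 tcp [ 0.5693 -0.1587  0.1162] yaw 25.56 z [ 1.e-03 -7.e-04 -1.e+00] F [-1.25  1.46  9.34] M [0.198 0.159 0.169] open 0.0118 grasp 50.0 q6 0.74
```

Emit:
servo_tool:
  plan:
    - {"dx": 0, "dy": 0, "dz": 0.3, "wx": 0, "wy": 0, "wz": 0.12, "fingers": 1}
    - {"dx": 0, "dy": 0, "dz": 0.2, "wx": 0, "wy": 0, "wz": 0.12, "fingers": 1}
    - {"dx": 0, "dy": 0, "dz": 0.2, "wx": 0, "wy": 0, "wz": 0.12, "fingers": 1}
    - {"dx": 0, "dy": 0, "dz": 0.2, "wx": 0, "wy": 0, "wz": 0.12, "fingers": 1}
    - {"dx": 0, "dy": 0, "dz": 0, "wx": 0, "wy": 0, "wz": -0.12, "fingers": 1}
    - {"dx": 0, "dy": 0, "dz": 0, "wx": 0, "wy": 0, "wz": -0.12, "fingers": 1}

```text
t: 11.7
eef_pos: [0.5692, -0.1589, 0.1153]
ee_rot: [0.994, 0.107, 0.001, 0.0]
wrist_force: [0.2, -0.5, 7.2]
opening: 0.0117
grasp_force: 50.0
```

```bash
python3 s.py
```

```text
t 11.7 tcp [ 0.5692 -0.1589  0.1153] yaw 12.3 z [ 1.1e-03 -8.0e-04 -1.0e+00] F [ 0.2  -0.54  7.21] M [ 0.039  0.171 -0.182] open 0.0117 grasp 50.0 q6 0.97
```

Emit:
servo_tool:
  plan:
    - {"dx": 0, "dy": 0, "dz": 0.2, "wx": 0, "wy": 0, "wz": -0.12, "fingers": 1}
    - {"dx": 0, "dy": 0, "dz": 0.2, "wx": 0, "wy": 0, "wz": -0.12, "fingers": 1}
    - {"dx": 0, "dy": 0, "dz": 0.2, "wx": 0, "wy": 0, "wz": -0.12, "fingers": 1}
    - {"dx": 0, "dy": 0, "dz": 0.2, "wx": 0, "wy": 0, "wz": -0.12, "fingers": 1}
    - {"dx": 0, "dy": 0, "dz": 0.2, "wx": 0, "wy": 0, "wz": -0.12, "fingers": 1}
    - {"dx": 0, "dy": 0, "dz": 0.2, "wx": 0, "wy": 0, "wz": -0.12, "fingers": 1}

```text
t: 12.3
eef_pos: [0.569, -0.1586, 0.1142]
ee_rot: [0.893, 0.451, 0.0, 0.0]
wrist_force: [-3.0, 2.1, 11.4]
opening: 0.012
grasp_force: 50.0
```

```bash
python3 s.py
```

```text
t 12.3 tcp [ 0.569  -0.1586  0.1142] yaw 53.59 z [ 6.e-04 -3.e-04 -1.e+00] F [-3.02  2.12 11.42] M [ 0.402  0.368 -0.169] open 0.012 grasp 50.0 q6 0.25
```

Emit:
servo_tool:
  plan:
    - {"dx": 0, "dy": -0.2, "dz": 0.2, "wx": 0, "wy": 0, "wz": 0.12, "fingers": 1}
    - {"dx": 0, "dy": 0, "dz": 0.1, "wx": 0, "wy": 0, "wz": 0.12, "fingers": 1}
    - {"dx": 0, "dy": 0, "dz": 0.1, "wx": 0, "wy": 0, "wz": 0.12, "fingers": 1}
    - {"dx": 0, "dy": 0, "dz": 0.1, "wx": 0, "wy": 0, "wz": 0.12, "fingers": 1}

```text
t: 12.7
eef_pos: [0.5692, -0.1587, 0.1138]
ee_rot: [0.975, 0.221, 0.001, 0.001]
wrist_force: [-0.4, 0.9, 10.2]
opening: 0.0114
grasp_force: 50.0
```

```bash
python3 s.py
```

```text
t 12.7 tcp [ 0.5692 -0.1587  0.1138] yaw 25.57 z [ 0.0015 -0.001  -1.    ] F [-0.37  0.86 10.2 ] M [0.109 0.127 0.195] open 0.0114 grasp 50.0 q6 0.74
```

Emit:
servo_tool:
  plan:
    - {"dx": 0, "dy": 0, "dz": 0.3, "wx": 0, "wy": 0, "wz": 0.12, "fingers": 1}
    - {"dx": 0, "dy": 0, "dz": 0.2, "wx": 0, "wy": 0, "wz": 0.12, "fingers": 1}
    - {"dx": 0, "dy": 0, "dz": 0.2, "wx": 0, "wy": 0, "wz": 0.12, "fingers": 1}
    - {"dx": 0, "dy": 0, "dz": 0.1, "wx": 0, "wy": 0, "wz": 0.12, "fingers": 1}
    - {"dx": 0, "dy": 0, "dz": 0, "wx": 0, "wy": 0, "wz": -0.12, "fingers": 1}
    - {"dx": 0, "dy": 0, "dz": 0, "wx": 0, "wy": 0, "wz": -0.12, "fingers": 1}

```text
t: 13.3
eef_pos: [0.5693, -0.1589, 0.113]
ee_rot: [0.994, 0.107, 0.001, 0.001]
wrist_force: [-1.2, 0.3, 10.3]
opening: 0.0118
grasp_force: 50.0
```

```bash
python3 s.py
```

```text
t 13.3 tcp [ 0.5693 -0.1589  0.113 ] yaw 12.3 z [ 0.0017 -0.001  -1.    ] F [-1.21  0.32 10.32] M [ 0.032  0.19  -0.198] open 0.0118 grasp 50.0 q6 0.97
```

Emit:
servo_tool:
  plan:
    - {"dx": 0, "dy": 0, "dz": 0.3, "wx": 0, "wy": 0, "wz": -0.12, "fingers": 1}
    - {"dx": 0, "dy": 0, "dz": 0.3, "wx": 0, "wy": 0, "wz": -0.12, "fingers": 1}
    - {"dx": 0, "dy": 0, "dz": 0.2, "wx": 0, "wy": 0, "wz": -0.12, "fingers": 1}
    - {"dx": 0, "dy": 0, "dz": 0.2, "wx": 0, "wy": 0, "wz": -0.12, "fingers": 1}
    - {"dx": 0, "dy": 0, "dz": 0.1, "wx": 0, "wy": 0, "wz": -0.12, "fingers": 1}
    - {"dx": 0, "dy": 0, "dz": 0.1, "wx": 0, "wy": 0, "wz": -0.12, "fingers": 1}

```text
t: 13.9
eef_pos: [0.569, -0.1586, 0.112]
ee_rot: [0.893, 0.451, 0.0, 0.0]
wrist_force: [-3.0, 1.6, 14.0]
opening: 0.0117
grasp_force: 50.0
```

```bash
python3 s.py
```

```text
t 13.9 tcp [ 0.569  -0.1586  0.112 ] yaw 53.59 z [ 1.2e-03 -5.0e-04 -1.0e+00] F [-3.03  1.63 14.  ] M [ 0.339  0.51  -0.199] open 0.0117 grasp 50.0 q6 0.25
```

Emit:
servo_tool:
  plan:
    - {"dx": -0.1, "dy": -0.1, "dz": 0.1, "wx": 0, "wy": 0, "wz": 0.12, "fingers": 1}
    - {"dx": 0, "dy": 0, "dz": 0.1, "wx": 0, "wy": 0, "wz": 0.12, "fingers": 1}
    - {"dx": 0, "dy": 0, "dz": 0.1, "wx": 0, "wy": 0, "wz": 0.12, "fingers": 1}
    - {"dx": 0, "dy": 0, "dz": 0.1, "wx": 0, "wy": 0, "wz": 0.12, "fingers": 1}
    - {"dx": 0, "dy": 0, "dz": 0.1, "wx": 0, "wy": 0, "wz": 0.12, "fingers": 1}
    - {"dx": 0, "dy": 0, "dz": 0.1, "wx": 0, "wy": 0, "wz": 0.12, "fingers": 1}

```text
t: 14.5
eef_pos: [0.5693, -0.1588, 0.1115]
ee_rot: [0.995, 0.103, 0.001, 0.001]
wrist_force: [-0.6, 0.4, 12.3]
opening: 0.0117
grasp_force: 50.0
```

```bash
python3 s.py
```

```text
t 14.5 tcp [ 0.5693 -0.1588  0.1115] yaw 11.83 z [ 0.0021 -0.0013 -1.    ] F [-0.61  0.43 12.32] M [0.098 0.154 0.258] open 0.0117 grasp 50.0 q6 0.98
```

Emit:
servo_tool:
  plan:
    - {"dx": 0, "dy": 0, "dz": 0.2, "wx": 0, "wy": 0, "wz": 0.12, "fingers": 1}
    - {"dx": 0, "dy": 0, "dz": 0.2, "wx": 0, "wy": 0, "wz": 0.12, "fingers": 1}
    - {"dx": 0, "dy": 0, "dz": 0.1, "wx": 0, "wy": 0, "wz": -0.12, "fingers": 1}
    - {"dx": 0, "dy": 0, "dz": 0.1, "wx": 0, "wy": 0, "wz": -0.12, "fingers": 1}
    - {"dx": 0, "dy": 0, "dz": 0.1, "wx": 0, "wy": 0, "wz": -0.12, "fingers": 1}
    - {"dx": 0, "dy": 0, "dz": 0.1, "wx": 0, "wy": 0, "wz": -0.12, "fingers": 1}

```text
t: 15.1
eef_pos: [0.5692, -0.1588, 0.1108]
ee_rot: [0.974, 0.226, 0.001, 0.001]
wrist_force: [-1.3, 1.0, 14.4]
opening: 0.0119
grasp_force: 50.0
```

```bash
python3 s.py
```

```text
t 15.1 tcp [ 0.5692 -0.1588  0.1108] yaw 26.08 z [ 2.e-03 -9.e-04 -1.e+00] F [-1.3   0.98 14.39] M [ 0.284  0.272 -0.274] open 0.0119 grasp 50.0 q6 0.73
```

Emit:
servo_tool:
  plan:
    - {"dx": 0, "dy": 0, "dz": 0.1, "wx": 0, "wy": 0, "wz": -0.12, "fingers": 1}
    - {"dx": 0, "dy": 0, "dz": 0.0, "wx": 0, "wy": 0, "wz": -0.12, "fingers": 1}
    - {"dx": 0, "dy": 0, "dz": 0.1, "wx": 0, "wy": 0, "wz": -0.12, "fingers": 1}
    - {"dx": 0, "dy": 0, "dz": 0, "wx": 0, "wy": 0, "wz": -0.12, "fingers": 1}
    - {"dx": 0, "dy": 0, "dz": 0.1, "wx": 0, "wy": 0, "wz": 0.12, "fingers": 1}
    - {"dx": 0, "dy": 0, "dz": 0, "wx": 0, "wy": 0, "wz": 0.12, "fingers": 1}
    - {"dx": 0, "dy": 0, "dz": 0.1, "wx": 0, "wy": 0, "wz": 0.12, "fingers": 1}
    - {"dx": 0, "dy": 0, "dz": 0, "wx": 0, "wy": 0, "wz": 0.12, "fingers": 1}

```text
t: 15.9
eef_pos: [0.5692, -0.1587, 0.1103]
ee_rot: [0.975, 0.221, 0.001, 0.001]
wrist_force: [0.1, 0.7, 12.3]
opening: 0.0115
grasp_force: 50.0
```

```bash
python3 s.py
```

```text
t 15.9 tcp [ 0.5692 -0.1587  0.1103] yaw 25.58 z [ 0.0019 -0.0012 -1.    ] F [ 0.11  0.68 12.32] M [0.251 0.205 0.246] open 0.0115 grasp 50.0 q6 0.74
```

Emit:
servo_tool:
  plan:
    - {"dx": 0, "dy": 0, "dz": 0.3, "wx": 0, "wy": 0, "wz": 0.12, "fingers": 1}
    - {"dx": 0, "dy": 0, "dz": 0.1, "wx": 0, "wy": 0, "wz": 0.12, "fingers": 1}
    - {"dx": 0, "dy": 0, "dz": 0.1, "wx": 0, "wy": 0, "wz": 0.12, "fingers": 1}
    - {"dx": 0, "dy": 0, "dz": 0.1, "wx": 0, "wy": 0, "wz": 0.12, "fingers": 1}
    - {"dx": 0, "dy": 0, "dz": 0, "wx": 0, "wy": 0, "wz": -0.12, "fingers": 1}
    - {"dx": 0, "dy": 0, "dz": 0, "wx": 0, "wy": 0, "wz": -0.12, "fingers": 1}

```text
t: 16.5
eef_pos: [0.5693, -0.1589, 0.1098]
ee_rot: [0.994, 0.107, 0.001, 0.001]
wrist_force: [-0.4, 1.1, 13.5]
opening: 0.0117
grasp_force: 50.0
```

```bash
python3 s.py
```

```text
t 16.5 tcp [ 0.5693 -0.1589  0.1098] yaw 12.29 z [ 0.0022 -0.0011 -1.    ] F [-0.42  1.1  13.46] M [ 0.127  0.224 -0.32 ] open 0.0117 grasp 50.0 q6 0.97
```

Emit:
servo_tool:
  plan:
    - {"dx": 0, "dy": 0, "dz": 0.1, "wx": 0, "wy": 0, "wz": -0.12, "fingers": 1}
    - {"dx": 0, "dy": 0, "dz": 0.1, "wx": 0, "wy": 0, "wz": -0.12, "fingers": 1}
    - {"dx": 0, "dy": 0, "dz": 0.1, "wx": 0, "wy": 0, "wz": -0.12, "fingers": 1}
    - {"dx": 0, "dy": 0, "dz": 0.1, "wx": 0, "wy": 0, "wz": -0.12, "fingers": 1}
    - {"dx": 0, "dy": 0, "dz": 0, "wx": 0, "wy": 0, "wz": -0.12, "fingers": 1}
    - {"dx": 0, "dy": 0, "dz": 0, "wx": 0, "wy": 0, "wz": -0.12, "fingers": 1}

```text
t: 17.1
eef_pos: [0.569, -0.1586, 0.1093]
ee_rot: [0.893, 0.451, 0.001, 0.001]
wrist_force: [-2.3, 2.8, 13.4]
opening: 0.0122
grasp_force: 50.0
```

Emit:
servo_tool:
  plan:
    - {"dx": 0, "dy": 0, "dz": 0.0, "wx": 0, "wy": 0, "wz": 0.12, "fingers": 1}
    - {"dx": 0, "dy": 0, "dz": 0.1, "wx": 0, "wy": 0, "wz": 0.12, "fingers": 1}
    - {"dx": 0, "dy": 0, "dz": 0.0, "wx": 0, "wy": 0, "wz": 0.12, "fingers": 1}
    - {"dx": 0, "dy": 0, "dz": 0.1, "wx": 0, "wy": 0, "wz": 0.12, "fingers": 1}
    - {"dx": 0, "dy": 0, "dz": 0, "wx": 0, "wy": 0, "wz": 0, "fingers": 1}

```text
t: 17.6
eef_pos: [0.5692, -0.1587, 0.1091]
ee_rot: [0.975, 0.221, 0.001, 0.001]
wrist_force: [-0.8, 1.4, 13.4]
opening: 0.0118
grasp_force: 50.0
```

```bash
python3 s.py
```

```text
t 17.6 tcp [ 0.5692 -0.1587  0.1091] yaw 25.59 z [ 0.002 -0.001 -1.   ] F [-0.8   1.44 13.39] M [ 0.21   0.218 -0.197] open 0.0118 grasp 50.0 q6 0.74
```

```bash
python3 - <<'E'
from workcell import manip
import numpy as np, cv2
from h import *
p,d=manip.camera("scene"); m=manip.camera_model("scene"); np.savez("scene2.npz",p=p,d=d,**m)
cv2.imwrite("pics/c2.png",cv2.resize(p[100:220,170:320],(750,600),interpolation=cv2.INTER_CUBIC)[:,:,::-1])
E
```

```text
(no output)
```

View pics/c2.png

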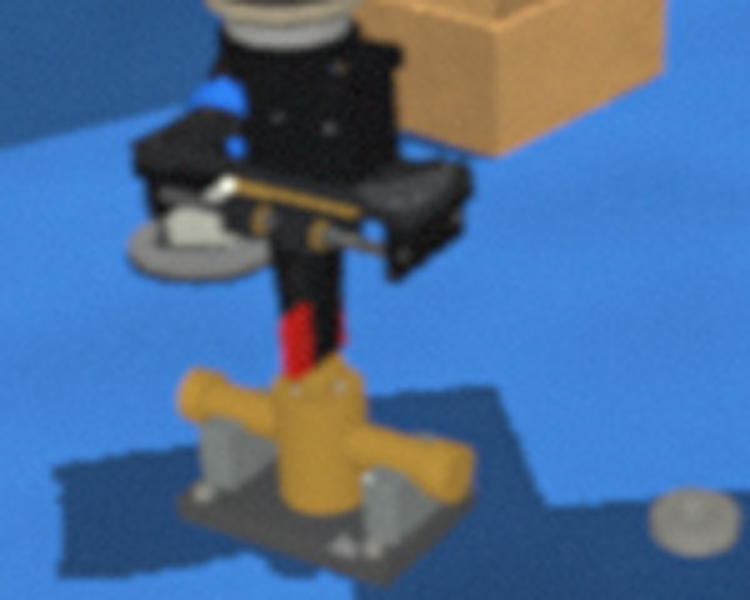

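The picture shows the plug deep in the barrel, with the collar just above the rim at about (320,370) and the handle square across the pipe. I'll release it and back off straight up.

Emit:
servo_tool:
  plan:
    - {"dx": 0, "dy": 0, "dz": 0, "wx": 0, "wy": 0, "wz": 0, "fingers": 0.3}
    - {"dx": 0, "dy": 0, "dz": 0, "wx": 0, "wy": 0, "wz": 0, "fingers": 0.3}
    - {"dx": 0, "dy": 0, "dz": 0, "wx": 0, "wy": 0, "wz": 0, "fingers": 0.3}
    - {"dx": 0, "dy": 0, "dz": 0, "wx": 0, "wy": 0, "wz": 0, "fingers": 0.3}
    - {"dx": 0, "dy": 0, "dz": 0, "wx": 0, "wy": 0, "wz": 0, "fingers": 0.3}

```text
t: 18.15
eef_pos: [0.5686, -0.1584, 0.1077]
ee_rot: [0.975, 0.223, -0.0, -0.0]
wrist_force: [-0.1, 0.5, 0.7]
opening: 0.0466
grasp_force: 0.0
```

Emit:
servo_tool:
  plan:
    - {"dx": 0, "dy": 0, "dz": -10, "wx": 0, "wy": 0, "wz": 0, "fingers": 0.3}
    - {"dx": 0, "dy": 0, "dz": -25, "wx": 0, "wy": 0, "wz": 0, "fingers": 0.3}
    - {"dx": 0, "dy": 0, "dz": -40, "wx": 0, "wy": 0, "wz": 0, "fingers": 0.3}
    - {"dx": 0, "dy": 0, "dz": -40, "wx": 0, "wy": 0, "wz": 0, "fingers": 0.3}
    - {"dx": -40, "dy": 0, "dz": 0, "wx": 0, "wy": 0, "wz": 0, "fingers": 0.3}
    - {"dx": -40, "dy": 0, "dz": 0, "wx": 0, "wy": 0, "wz": 0, "fingers": 0.3}
    - {"dx": -40, "dy": 0, "dz": 0, "wx": 0, "wy": 0, "wz": 0, "fingers": 0.3}
    - {"dx": 0, "dy": 0, "dz": 0, "wx": 0, "wy": 0, "wz": 0, "fingers": 0.3}

```text
t: 18.95
eef_pos: [0.4576, -0.2117, 0.2239]
ee_rot: [0.975, 0.222, -0.0, 0.0]
wrist_force: [1.0, -0.5, -0.0]
opening: 0.0667
grasp_force: 0.0
```

```bash
python3 - <<'E'
from workcell import manip
import numpy as np, cv2
ims=[]
for n in ("scene","top"):
    p,d=manip.camera(n); m=manip.camera_model(n)
    np.savez(f"{n}3.npz",p=p,d=d,**m); ims.append(p)
a=cv2.resize(ims[0][110:260,160:310],(400,400)); b=cv2.resize(ims[1][145:295,350:500],(400,400))
cv2.imwrite("pics/c3.png",np.hstack([a,b])[:,:,::-1])
E
python3 s.py; python3 m.py top3.npz scene3.npz | grep -A1 red
```

```text
t 19.05 tcp [ 0.4606 -0.2111  0.2239] yaw 25.74 z [ 1.3e-03 -8.0e-04 -1.0e+00] F [-0.59  0.71  0.97] M [-0.026 -0.095 -0.012] open 0.0667 grasp 0.0 q6 0.56
top3.npz red [298, 104, 8, 6, 21] (array([772.3,  55.6]), array([12.8,  9.9]), 89.2) z [0.1179 0.1195 0.12  ]
   top 21 (array([772.3,  55.6]), array([12.8,  9.9]), 89.2) [0.7713 0.0542 0.1193]
top3.npz red [297, 107, 12, 10, 42] (array([763.8,  53.1]), array([10.5, 21.2]), 105.1) z [0.1071 0.116  0.1198]
   top 29 (array([763.9,  53.2]), array([10.2, 20.9]), 105.1) [0.7626 0.0528 0.1175]
top3.npz red [256, 187, 18, 11, 108] (array([627.8, 126.4]), array([ 7.9, 34.9]), 109.6) z [0.0439 0.0609 0.0637]
   top 78 (array([628. , 126.5]), array([ 7.4, 34.9]), 109.9) [0.6278 0.1262 0.0614]
top3.npz red [418, 205, 15, 25, 38] (array([ 566.3, -154.9]), array([47.1,  1.8]), 25.1) z [0.1116 0.1163 0.1197]
   top 32 (array([ 566.3, -154.9]), array([47.1,  1.8]), 25.1) [ 0.5647 -0.1553  0.117 ]
top3.npz red [188, 260, 10, 20, 118] (array([480.4, 259.1]), array([ 7.8, 35. ]), 168.9) z [0.0453 0.0612 0.0646]
   top 83 (array([480.4, 259.1]), ar
[... 152 characters left out ...]
1149 0.1198]
   top 23 (array([ 569. , -154.2]), array([47. ,  7.6]), 15.4) [ 0.5709 -0.1537  0.1169]
scene3.npz red [197, 228, 9, 10, 59] (array([769.9,  55.6]), array([20.7, 17.6]), 65.5) z [0.1072 0.1166 0.1198]
   top 39 (array([769.9,  55.6]), array([20.7, 17.6]), 65.5) [0.77   0.0575 0.1181]
scene3.npz red [267, 241, 13, 14, 122] (array([628.9, 128. ]), array([ 8.6, 35. ]), 107.5) z [0.0393 0.0534 0.0627]
   top 46 (array([628.8, 127.8]), array([ 8.3, 34.5]), 108.1) [0.629  0.129  0.0606]
scene3.npz red [352, 249, 14, 13, 120] (array([482.7, 261.9]), array([ 9.8, 34.7]), 166.7) z [0.0387 0.0536 0.0621]
   top 49 (array([482.5, 261.1]), array([ 8.2, 34.7]), 166.7) [0.4818 0.2612 0.0598]
```

View pics/c3.png

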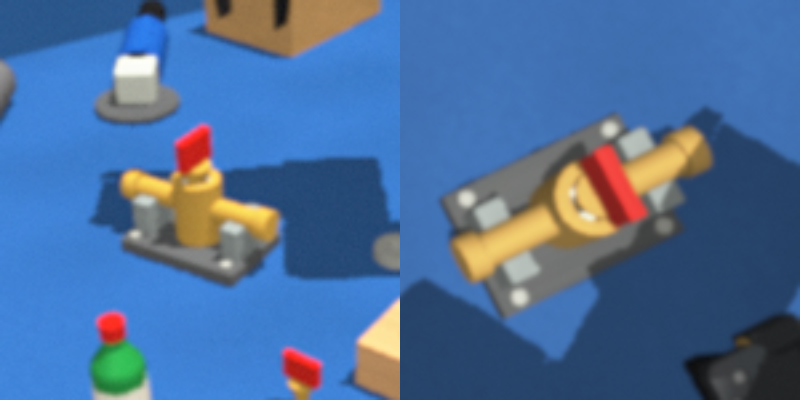

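The plug stands released, with its handle across the pipe at (615,185) in the crop. It may be leaning, and the collar shows a gap, so I'll measure height and tilt.

```bash
python3 - <<'E'
from h import *
for n in ("top3.npz","scene3.npz"):
    p,X,ok=cloud(n); H,S,V=cv2.split(cv2.cvtColor(p,cv2.COLOR_RGB2HSV))
    q=((H<8)|(H>172))&(S>150)&ok&(np.hypot(X[...,0]-.569,X[...,1]+.159)<.05)&(X[...,2]>.07)
    Q=X[q]; print(n,len(Q),rect(Q),np.percentile(Q[:,2],[2,25,50,75,98]).round(4))
    c=Q.mean(0); ax=np.array([np.cos(np.radians(25.7)),np.sin(np.radians(25.7))]); per=np.array([-ax[1],ax[0]])
    s=(Q[:,:2]-[.569,-.159])@ax; w=(Q[:,:2]-[.569,-.159])@per
    # top edge height along the handle
    for a,b in ((-.024,-.012),(-.012,0),(0,.012),(.012,.024)):
        k=(s>a)&(s<b); print(round(a,3),k.sum(),"ztop",np.percentile(Q[k,2],92).round(4),"zlow",np.percentile(Q[k,2],5).round(4))
    # side-face fit: w vs z
    A=np.c_[Q,np.ones(len(Q))]; print("s range",np.percentile(s,[2,98]).round(4),"w range",np.percentile(w,[2,98]).round(4))
    u,sv,vt=np.linalg.svd(Q-c); print("plane normal",vt[2].round(3),sv.round(3))
E
```

```text
top3.npz 357 (array([ 568.3, -159.5]), array([48.6, 12.9]), 24.7) [0.1141 0.1281 0.1397 0.1412 0.1433]
-0.024 95 ztop 0.1426 zlow 0.1158
-0.012 84 ztop 0.1424 zlow 0.1171
0 85 ztop 0.1425 zlow 0.1175
0.012 88 ztop 0.1425 zlow 0.116
s range [-0.0236  0.0224] w range [-0.0053  0.006 ]
plane normal [-0.402  0.883  0.243] [0.265 0.174 0.053]
scene3.npz 138 (array([ 570.2, -156.7]), array([47.2, 11.8]), 28.7) [0.1111 0.1197 0.1294 0.1379 0.1425]
-0.024 22 ztop 0.1404 zlow 0.1121
-0.012 33 ztop 0.1412 zlow 0.1133
0 29 ztop 0.1414 zlow 0.1134
0.012 44 ztop 0.1415 zlow 0.1125
s range [-0.0204  0.0254] w range [-0.0031  0.0063]
plane normal [ 0.393 -0.917 -0.065] [0.169 0.119 0.026]
```

```bash
python3 -c "
from workcell import manip; print(manip.close_job())"
```

```text
the job is handed in; nothing more can be done
None
```

The job is handed in. The plug is wedged in the tap with its tip about 33 mm below the mouth, upright, released, and its handle within about 1° of square across the pipe. The press reached about 16 N at most in my readings, and the arm touched nothing else on the bench. The squeeze force can't be read directly, so firmness is inferred from the sink depth and turning torque.

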